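# Bolt the heater-shaker's carriage and hold its cover plate ready for the screws

### The job

Lock the heater-shaker by sliding its orange-knobbed bolt fully home into the red keeper; then pick up the aluminium cover plate by its blue handle and hold it level over the carriage, about 20 mm above the four brass threaded bosses and not touching them, so that seen from straight above each plate hole is centred on its boss and a colleague can start the screws. Finish while still holding the plate there in the gripper, with the bolt still home, and leave the bottle, beaker and jar where they stand.

Things in the scene. Friction and masses are not known exactly. Their poses are not given: they have to be found in the camera images.
- shaker: Heater-shaker fixed to the bench: white box 280 (its x) by 220 (y) mm, grey deck 70 mm above the bench, console 55 mm high out to x = 195 mm. Origin at the centre of its underside, z up. On the deck a dark grey carriage 140 (x) by 180 (y) mm, top 95 mm above the bench, centred at (30, 0) mm. Stands left or right (the plate on the other side), yaw within 0.25 rad.
- boss_a (a point): Centre of the top of one of four brass threaded bosses on the carriage (12 mm across, thread hole 6 mm, tops 99 mm above the bench, at x = 30 +- 42, y = +- 62 mm in the shaker's frame): this one at (72, 62) mm. Axes parallel to the shaker's.
- boss_b (a point): Centre of the top of the diagonally opposite boss, at (-12, -62) mm in the shaker's frame, 99 mm above the bench. The carriage's centre lies midway between boss_a and boss_b.
- bolt (a joint): Travel of the bolt in m along the shaker's +y: 0 is fully drawn back, 0.040 is fully home in the red keeper, against a hard stop. It starts between 0 and 0.012, needs about 2 N to slide and stays where it is left.
- bolt_knob (a point): Centre of the bolt's orange knob, an upright cylinder 18 mm across from 101 to 131 mm above the bench (centre 116); moves with the bolt along the shaker's +y. The bolt lies on the deck along y at the shaker's x = -100 mm; below the knob are two steel brackets (y = -62 and 18 mm) and the red keeper (y = 58 mm), tops 90 mm above the bench.
- plate: Aluminium cover plate 110 (its x) by 150 (y) by 5 mm, about 0.3 kg, loose and flat on the bench, yaw within 0.4 rad; origin at the centre of its underside, z up. Fits either way round (half turn). Blue bridge handle over its centre: bar 16 mm wide (x), 80 long (y), from 31 to 47 mm above the plate's underside, on posts at its ends. Balanced about its centre.
- plate_hole_a (a point): Centre, on the underside, of one of the plate's four through holes (16 mm across, at x = +- 42, y = +- 62 mm in the plate's frame, the same pattern as the bosses): this one at (42, 62) mm.
- plate_hole_b (a point): Centre of the diagonally opposite hole, at (-42, -62) mm in the plate's frame, on its underside.
- reagent: Bystander: amber glass bottle with a blue cap, 52 mm across, 120 mm high, origin at the centre of its foot. It, the beaker and the jar stand in a row 135 to 155 mm beyond the plate's centre along the plate's +x, in any order.
- beaker: Bystander: clear glass beaker, 64 mm across, 80 mm high, origin at the centre of its foot.
- jar: Bystander: white jar with a red cap, 52 mm across, 70 mm high, origin at the centre of its foot.
Not all that is in view belongs to the job. What is meant by the plate is not black or brown, and is the smaller of those in its own colour.

How it is judged:
By the outcome, as a careful person would: the job done as asked, in the order asked, and still so for the second after the job is handed in, while the arm keeps its last pose, push and grip.
It also fails if it takes over 58 s, if anything falls off the work surface, if the arm or the gripper's body presses on something with over 40 N, if the wrist force passes 120 N, or if a joint passes its speed limit or range.

### The arm

A 6-joint arm with a two-finger parallel gripper is mounted at the origin on the work surface. World frame = base frame: x ahead of the robot, y to its left, z up, the work surface at z = 0. Lengths are in mm, angles in rad, forces in N, time in s.
With the tool pointing down it reaches from about 350 to 925 mm from the base axis. Payload 6.4 kg.
Tool frame: the origin (TCP) lies at the very end of the fingers, on their centre line; the grasp point (between the pads) lies 19 mm behind it (manip.grip_depth is the distance from the TCP to the grasp point, in mm); z points along the fingers, y is the line along which they close (so a half turn about z gives the same grasp; the last joint's range is limited). The gripper opens to 94 mm and grips with 3 to 60 N. Pads are 16 mm wide; open, the fingers measure 119 mm over their backs; the gripper's body (75 mm by 177 mm) begins 78 mm behind the grasp point.
Start: joints at [-1.485, 0.245, 1.558, -0, 1.339, -0.174], TCP at [166.981, -628.197, 205.455] pointing down, gripper open.
Joint ranges: [-3.13, 3.13], [-1.02, 2.26], [0.13, 2.54], [-0.95, 4.09], [0.21, 2.88], [-2.74, 2.74]. Speed limits (rad/s): [2.57, 2.57, 3.14, 3.14, 3.14, 3.14].

### API

Orientations are given as a 3x3 rotation matrix whose columns are the frame's x, y, z axes.
In Python, from plant import sensors, grab_frame, manip, nets gives the robot as it stands.
- The arm moves only by the tool send_rows, never from a script. Its argument "motion" is a list of rows, each a list of 7 numbers: the turn, a rotation vector about the tool's x, y, z in rad, then the shift along the tool's x, y, z in m, then the finger opening in m, from 0 to 0.094. In form: [[ax, ay, az, x, y, z, hand], ...]. A call has 1 to 5 rows; each row is the pose to reach, as a shift and turn from the pose commanded when the call began, along the tool's axes at that moment; what a row does not reach only later rows make up. A row lasts 1/8 s, in which the tool goes at most 62.5 mm and 10.7 degrees, less where a joint would pass 70% of its speed; a pose out of reach is approached as far as the arm can. A call with a gripper value outside its range is refused whole. The fingers move at their own pace and stop on an object; "grip_force" is the grip in N (left out, the last holds). Time passes only in rows, so rows that repeat a pose let the fingers close. It gives the time, the measured TCP pose, the force, the opening and the grip force at its end, in the units of the state.
- sensors.state(): the state, without advancing time (a new reading comes with each control period).
- grab_frame(name): name is "scene" or "side" or "wrist"; returns a dict with "color" (400x640x3 uint8, red, green, blue), "depth" (400x640 float32, mm along the optical axis (not along the pixel's ray), 0 where there is no reading), "camera_matrix" (3x3 intrinsics, pixels), "xyz" and "attitude" of the camera in the world; the wrist camera has in their place "hand_eye" (4x4, takes a point from camera to tool coordinates, whose origin is the TCP and whose axes are the flange's). Camera axes: x right, y down, z forward; pixel columns grow to the right and rows downward; lengths in mm; the calibration is good to about 2 mm. A picture is of the moment at which its call begins: read the wrist's pose just before it.
- manip.sign_off(): hands the job in; it is judged then, once.
Trained networks look in a picture, given as the dict that the camera call returned (one of the last four; its "shot" number tells which), for a name from the list of things; names that differ only in an ending like _2 or _b are one class to them, and where a whole thing is asked for, a point or a joint stands for the part that bears it (a point fixed in the world has none). Each returns a list of dicts, best first, with "conf" (0 to 1); they miss things now and then, are a little off and sometimes report something else, mostly with a low value. They report only what shows in the picture. A call takes as long as a camera call. They do not tell look-alikes from the thing itself.
- nets.trace(picture, target): "pixels" (400x640 bool, what is visible of it) and "location" ([column, row] as shares, 0 to 1, of the picture: columns of its width, rows of its height, amid what is visible of it).
- nets.landmark_of(picture, target): "location" ([column, row] as shares, 0 to 1, of the picture: columns of its width, rows of its height: a listed point, or the origin of a listed thing).
The state is a dict: "time": time; "joint_positions": joint angles; "joint_vel": joint speeds; "joint_efforts": joint torques, N m; "tool_pos": TCP position; "ee_rot": TCP orientation; "force": force on the tool from outside, world axes, zero at the start; "ft_torque": the same for the moment, N m; "opening": finger opening in mm; "gripper_force": force on a finger pad.
Only numpy, scipy, OpenCV 4.12 (cv2) and the standard library are available. Lean on these libraries where they do the work, as an engineer would, in place of code of your own. Each camera call takes 0.05 s, during which the arm holds its last target. There are 200 camera calls.

## Working session

There is one attempt and no reset: what is moved stays moved. The work goes in short steps, Python scripts to look and compute and a tool call to move; the robot and the scene stay as the last step left them, time stands still between calls to the robot, and variables do not carry over. Pictures are saved under pics/ and viewed, at most 10 in all, crops included, and the job is handed in when it is done.

Besides the shell and the picture viewer there is one more tool, called after "Call:" as a command line: name --pt "numbers of a row" for each row, then --argument value for the rest. send_rows: Moves the arm, as the interface text tells. Its arguments: {"type":"object","properties":{"motion":{"type":"array","items":{"type":"array","items":{"type":"number"}}},"grip_force":{"type":"number"}},"required":["motion"]}

```bash
ls; mkdir -p pics; cat > h.py <<'E'
import numpy as np, cv2
from plant import sensors, grab_frame, manip, nets
def pose(f, st=None):
    if "xyz" in f: return np.array(f["attitude"]), np.array(f["xyz"])
    R=np.array(st["ee_rot"]); t=np.array(st["tool_pos"]); H=np.array(f["hand_eye"])
    return R@H[:3,:3], R@H[:3,3]+t
def cloud(f, st=None):
    R,t=pose(f,st); K=np.array(f["camera_matrix"]); d=f["depth"]
    v,u=np.indices(d.shape); P=np.stack([(u-K[0,2])/K[0,0]*d,(v-K[1,2])/K[1,1]*d,d],-1)
    return P@R.T+t
def ray(f,uv,z,st=None):
    R,t=pose(f,st); K=np.array(f["camera_matrix"])
    d=R@np.array([(uv[0]-K[0,2])/K[0,0],(uv[1]-K[1,2])/K[1,1],1]); return t+d*(z-t[2])/d[2]
def save(f,n): cv2.imwrite("pics/"+n,f["color"][:,:,::-1])
E
python3 - <<'E'
from h import *
s=sensors.state(); print(s["time"],s["force"],np.round(s["ee_rot"],3))
fs=[]
for n in("scene","side"):
    f=grab_frame(n); save(f,n+"0.png"); print(n,np.round(f["xyz"]),np.round(f["attitude"],2).tolist())
    C=cloud(f)
    for t in("plate","shaker","bolt_knob","reagent","beaker","jar","boss_a","plate_hole_a"):
        for r in nets.landmark_of(f,t)[:4]:
            uv=np.array(r["location"])*[640,400]; u,v=np.clip(uv.astype(int),0,[639,399])
            print(t,round(r["conf"],2),uv.round(),C[v,u].round())
E
```

```text
pics
0.0 [0.98085609 0.47301949 0.06419069] [[ 0.966  0.257 -0.   ]
 [ 0.257 -0.966  0.002]
 [ 0.    -0.002 -1.   ]]
scene [1440. -421. 1072.] [[0.33, 0.66, -0.67], [0.94, -0.24, 0.23], [-0.0, -0.71, -0.7]]
plate 0.93 [189. 222.] [ 361. -541.    6.]
plate 0.88 [214. 273.] [ 610. -491.    2.]
plate 0.56 [265. 192.] [ 300. -250.    8.]
shaker 0.81 [418. 214.] [672. 189.  99.]
bolt_knob 0.42 [398. 177.] [519. 189. 131.]
reagent 0.79 [305. 264.] [ 692. -210.   23.]
beaker 0.71 [323. 246.] [ 661. -142.   49.]
beaker 0.6 [450. 195.] [632. 338.  97.]
beaker 0.57 [283. 275.] [ 707. -291.   22.]
jar 0.85 [282. 274.] [ 711. -291.   32.]
boss_a 0.96 [452. 198.] [646. 337.  96.]
boss_a 0.57 [409. 198.] [595. 198.  95.]
plate_hole_a 0.91 [166. 241.] [ 421. -630.   -1.]
plate_hole_a 0.89 [258. 237.] [ 504. -326.   -2.]
plate_hole_a 0.83 [303. 234.] [ 544. -174.   -2.]
plate_hole_a 0.8 [201. 264.] [ 555. -529.   -3.]
side [ 75. 699. 642.] [[-0.88, -0.23, 0.41], [-0.47, 0.44, -0.76], [-0.01, -0.87, -0.5]]
plate 0.96 [409. 218.] [224.  64. 224.]
plate 0.65 [343. 203.] [ 527. -259.    4.]
plate 0.59 [349. 174.] [ 603. -461.    6.]
plate 0.37 [306. 190.] [ 640. -201.   59.]
shaker 0.9 [223. 295.] [546. 301.  70.]
bolt_knob 0.69 [300. 202.] [ 608. -118.   62.]
bolt_knob 0.52 [263. 257.] [505. 202. 117.]
reagent 0.62 [301. 203.] [ 607. -116.   59.]
beaker 0.55 [295. 214.] [ 624. -104.   21.]
jar 0.62 [309. 191.] [ 642. -224.   39.]
boss_a 0.94 [169. 277.] [667. 329.  93.]
boss_a 0.78 [236. 246.] [610. 178.  94.]
plate_hole_a 0.86 [435. 241.] [ 202. -186.    9.]
plate_hole_a 0.74 [327. 176.] [ 677. -418.    0.]
plate_hole_a 0.71 [388. 211.] [265.  81. 242.]
plate_hole_a 0.68 [354. 197.] [ 518. -328.   -2.]
```

```bash
python3 -c "
import cv2,numpy as np
a=cv2.imread('pics/scene0.png');b=cv2.imread('pics/side0.png')
cv2.imwrite('pics/both0.png',np.vstack([a,b])[:, :].copy() if 0 else cv2.resize(np.vstack([a,b]),(480,600)))"
```

```text
(no output)
```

View pics/scene0.png

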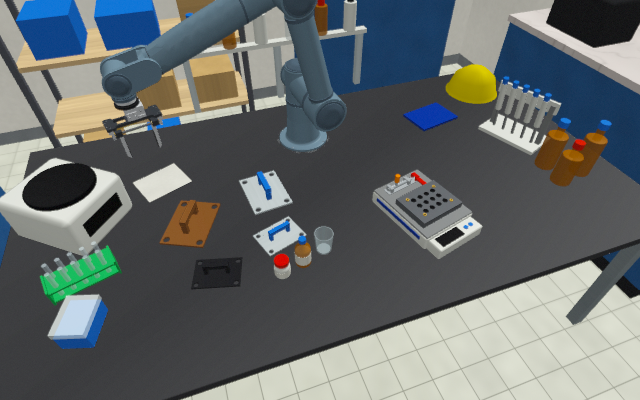

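View pics/side0.png

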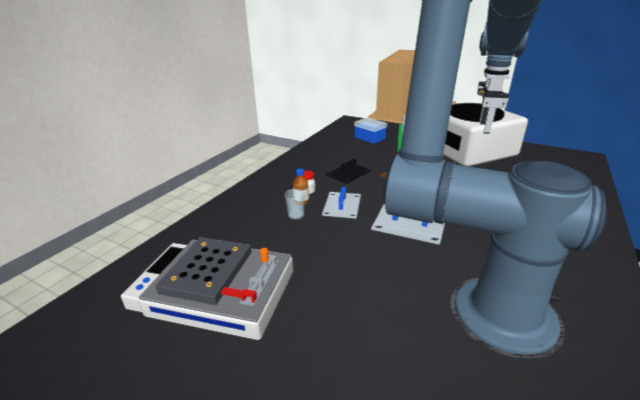

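The aluminium-coloured candidates in the scene view are the large plate (265,192) and the small plate (279,236). The brown one (190,222), the black one (217,272) and the white sheet (162,182) are out. I choose the small one at (279,236), which stands beside the bottle, beaker and jar row. The shaker is on the left, with its knob at (398,178) and the red keeper at (418,180).

```bash
python3 - <<'E'
from h import *
fs={n:grab_frame(n) for n in("scene","side")}
c=fs["scene"]["color"]; 
a=cv2.resize(c[205:290,220:350],None,fx=4,fy=4,interpolation=2); b=cv2.resize(c[160:265,360:490],None,fx=4,fy=4,interpolation=2)
a=cv2.resize(a,(520,340));h=np.zeros((420,520,3),np.uint8);h[:340]=a
cv2.imwrite("pics/crop1.png",cv2.resize(np.hstack([h,b]),(800,323))[:,:,::-1])
for n,f in fs.items():
    C=cloud(f); hsv=cv2.cvtColor(f["color"],cv2.COLOR_RGB2HSV); H,S,V=cv2.split(hsv)
    X,Y,Z=C[...,0],C[...,1],C[...,2]
    box=(X>380)&(X<800)&(Y>50)&(Y<420)
    kn=box&(H>6)&(H<18)&(S>180)&(V>150)&(Z>95)
    print(n,"knob",kn.sum(),np.median(C[kn],0).round(1),C[kn].min(0).round(),C[kn].max(0).round())
    br=box&(H>12)&(H<30)&(S>100)&(Z<110)&(Z>85)
    k,l,st,ce=cv2.connectedComponentsWithStats(br.astype(np.uint8))
    for i in range(1,k):
        if st[i,4]>3: print("brass",st[i,4],ce[i].round(1),ray(f,ce[i],99)[:2].round(1),np.median(Z[l==i]).round(1))
    red=box&((H<5)|(H>174))&(S>150)&(Z>70); print("red",red.sum(),np.median(C[red],0).round())
    pl=(S<60)&(V>120)&(Z<20)&(Z>-8)&(X>440)&(X<640)&(Y>-380)&(Y<-120)
    k,l,st,ce=cv2.connectedComponentsWithStats(pl.astype(np.uint8))
    for i in range(1,k):
        if st[i,4]>150:
            m=C[l==i]; print("plate",st[i,4],ce[i].round(),np.median(m,0).round(),cv2.minAreaRect(m[:,:2].astype(np.float32)))
    bl=(H>100)&(H<125)&(S>150)&(Z>15)&(Z<65)&(X>440)&(X<640)&(Y>-380)&(Y<-150)
    print("handle",bl.sum(),cv2.minAreaRect(C[bl&(Z>38)][:,:2].astype(np.float32)),np.percentile(Z[bl],95))
E
```

```text
scene knob 26 [516.4 191.5 119.4] [502. 186. 103.] [524. 200. 130.]
brass 6 [395.8 181.3] [507.4 195.4] 104.9
brass 8 [433.1 185.9] [573.5 309. ] 97.9
brass 9 [407.1 199.1] [602.6 189.9] 99.0
brass 7 [451.  199.7] [655.6 330.1] 99.5
brass 9 [424.3 213.9] [684.1 210.2] 97.0
red 72 [504. 289.  86.]
plate 836 [279. 237.] [ 540. -257.    4.] ((528.3275146484375, -252.98580932617188), (120.96695709228516, 152.852294921875), 18.073314666748047)
handle 141 ((532.2904663085938, -252.32546997070312), (19.111976623535156, 81.50151062011719), 18.070905685424805) 49.12141268870778
side knob 95 [504.3 198.9 121.9] [499. 187. 103.] [515. 205. 134.]
brass 17 [203.3 243.6] [680.8 210.6] 98.3
brass 16 [234.8 248.7] [598.8 190.9] 98.0
brass 5 [265. 260.] [509.6 191.6] 106.9
brass 24 [173.3 277.9] [650.5 330.9] 98.2
brass 26 [208.5 284.1] [569.2 310. ] 97.8
red 283 [505. 291.  86.]
plate 704 [342. 205.] [ 521. -239.    5.] ((531.128662109375, -257.9798583984375), (111.80011749267578, 167.01100158691406), 17.94023895263672)
handle 98 ((529.752197265625, -252.74880981445312), (15.635907173156738, 81.01874542236328), 18.59207534790039) 48.83058103348492
```

View pics/crop1.png

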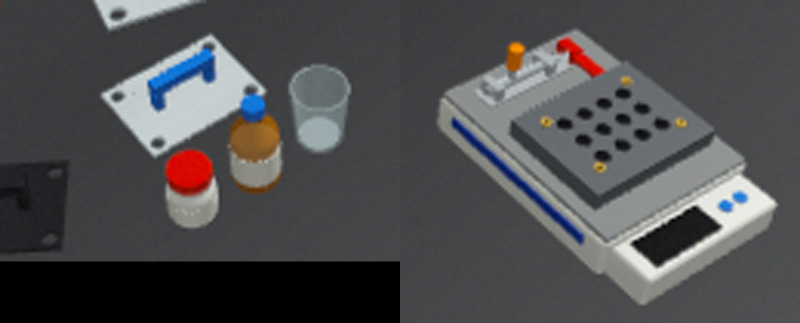

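The crop confirms the small aluminium plate: about 110x150 mm, centred near (531,-253), yaw about 0.315, handle top about 49 mm. Bosses from both views agree, with the carriage centre at (627,260) and yaw about 0.246. The knob is near (507,196). I move towards the shaker, turning the tool by about 89° so tool x lies along the bolt.

Call:
send_rows --pt "0 0 -0.18 0.034 -0.043 0 0.0" --pt "0 0 -0.36 0.068 -0.086 0 0.0" --pt "0 0 -0.54 0.102 -0.129 0 0.0" --pt "0 0 -0.72 0.136 -0.172 0 0.0" --pt "0 0 -0.9 0.17 -0.215 0 0.0"

```text
time: 1.62
tool_pos: [276.5, -375.2, 205.6]
ee_rot: [[0.394, 0.919, 0.0], [0.919, -0.394, -0.001], [-0.0, 0.001, -1.0]]
force: [1.0, -0.6, 0.4]
opening: 47.3
gripper_force: 0.0
```

```bash
cat >> h.py <<'E'
from scipy.spatial.transform import Rotation as Ro
def go(xyz,yaw):
    s=sensors.state(); R=np.array(s["ee_rot"]); c,n=np.cos(yaw),np.sin(yaw)
    T=np.array([[c,n,0],[n,-c,0],[0,0,-1]])
    print("t",s["time"],"at",np.round(s["tool_pos"],1),"F",np.round(s["force"],1),"op",np.round(s["opening"],1))
    print("rot",Ro.from_matrix(R.T@T).as_rotvec().round(3),"shift",(R.T@(np.array(xyz)-s["tool_pos"])).round(1))
E
python3 -c "
from h import *
go([518,161,205],1.817)"
```

```text
t 1.625 at [ 276.5 -375.2  205.6] F [ 1.  -0.6  0.4] op 47.3
rot [ 0.     0.    -0.652] shift [5.88e+02 1.04e+01 5.00e-01]
```

Call:
send_rows --pt "0 0 -0.13 0.058 0.001 0 0.0" --pt "0 0 -0.26 0.116 0.002 0 0.0" --pt "0 0 -0.39 0.174 0.003 0 0.0" --pt "0 0 -0.52 0.232 0.004 0 0.0" --pt "0 0 -0.65 0.29 0.005 0 0.0"

```text
time: 2.25
tool_pos: [397.1, -111.2, 205.9]
ee_rot: [[-0.241, 0.971, 0.001], [0.971, 0.241, -0.001], [-0.001, 0.001, -1.0]]
force: [1.3, 0.0, 1.0]
opening: 0.5
gripper_force: 0.0
```

```bash
python3 -c "
from h import *
go([518,161,205],1.817)"
```

```text
t 2.25 at [ 397.1 -111.2  205.9] F [1.3 0.  1. ] op 0.5
rot [ 0.001  0.001 -0.003] shift [235.1 182.8   0.9]
```

Call:
send_rows --pt "0 0 0 0.047 0.0365 0 0.0" --pt "0 0 0 0.094 0.073 0 0.0" --pt "0 0 0 0.141 0.1095 0 0.0" --pt "0 0 0 0.188 0.146 0 0.0" --pt "0 0 0 0.235 0.183 0 0.0"

```text
time: 2.88
tool_pos: [519.3, 160.9, 205.8]
ee_rot: [[-0.237, 0.971, 0.001], [0.971, 0.237, -0.0], [-0.0, 0.001, -1.0]]
force: [-0.3, -0.9, 0.4]
opening: 0.1
gripper_force: 0.0
```

Call:
send_rows --pt "0 0 0 0 0 0 0.0"

```text
time: 3.0
tool_pos: [519.1, 161.7, 205.2]
ee_rot: [[-0.242, 0.97, -0.0], [0.97, 0.242, 0.0], [0.0, -0.0, -1.0]]
force: [-0.6, -0.3, 0.9]
opening: 0.7
gripper_force: 0.0
```

```bash
python3 - <<'E'
from h import *
go([518,161,205],1.817)
s=sensors.state(); f=grab_frame("wrist"); save(f,"w1.png"); C=cloud(f,s); print(np.round(f["hand_eye"],2).tolist())
H,S,V=cv2.split(cv2.cvtColor(f["color"],cv2.COLOR_RGB2HSV)); Z=C[...,2]
kn=(H>6)&(H<18)&(S>180)&(V>120)&(Z>95)
if kn.sum(): 
    print(kn.sum(),np.median(C[kn],0).round(1),C[kn].min(0).round(),C[kn].max(0).round()); t=kn&(Z>127); print(cv2.minAreaRect(C[t][:,:2].astype(np.float32)) if t.sum() else 0)
br=(H>12)&(H<30)&(S>100)&(Z<104)&(Z>92)
k,l,st,ce=cv2.connectedComponentsWithStats(br.astype(np.uint8))
for i in range(1,k):
    if st[i,4]>20: print("brass",st[i],ce[i].round(1),ray(f,ce[i],99,s)[:2].round(1),np.median(Z[l==i]).round(1))
E
```

```text
t 3.0 at [519.1 161.7 205.2] F [-0.6 -0.3  0.9] op 0.7
rot [-0.    -0.    -0.002] shift [-0.4 -1.3  0.2]
[[-0.0, -0.96, -0.27, 77.72], [1.0, -0.0, -0.0, 0.85], [0.0, -0.27, 0.96, -179.52], [0.0, 0.0, 0.0, 1.0]]
brass [429  15  12  11  57] [434.7  20.2] [570.6 310.2] 98.4
brass [540  14  14  15  51] [543.6  22.8] [647.8 327.6] 97.8
brass [545  14  11  12  62] [550.2  19. ] [651.4 331.1] 97.9
brass [426  16  12  14  33] [429.5  24.8] [568.  306.4] 97.5
brass [516 180   9  12  28] [518.5 184.6] [676.6 210.5] 97.5
brass [418 183   8   8  30] [421.7 186.3] [600.5 190.2] 96.9
brass [521 182   8   9  34] [525.  186.1] [682.1 210.7] 97.7
```

View pics/w1.png

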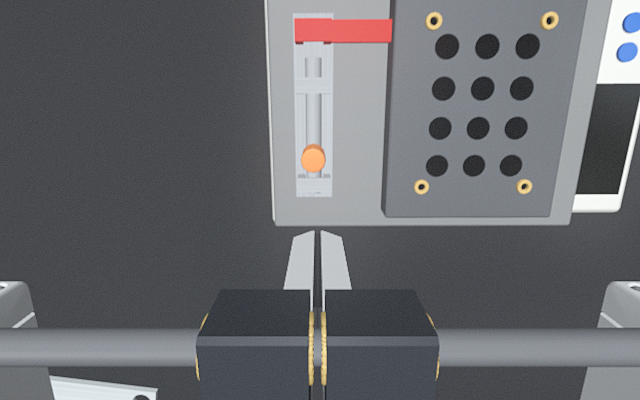

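The wrist view shows the knob at (313,158), the keeper at (340,31), and the bosses at (434,20), (550,20), (422,186) and (524,186). The finger tips are at (318,232), behind the knob.

```bash
python3 - <<'E'
from h import *
s=sensors.state(); f=grab_frame("wrist"); C=cloud(f,s)
print("knob top depth",C[158,313].round(1), "ray131",ray(f,(313,157),131,s).round(1))
p=np.array([ray(f,q,99,s) for q in((434,20),(550,20),(421.5,186.5),(524.5,186.5))])
print(p.round(1),p.mean(0).round(1)); 
for i,j in((0,1),(2,3)): print(np.arctan2(*(p[j]-p[i])[[1,0]]))
for i,j in((2,0),(3,1)): d=p[j]-p[i]; print(np.arctan2(-d[0],d[1]),np.hypot(*d[:2]))
R=np.array(s["ee_rot"]); print("knob in tool",R.T@(ray(f,(313,157),131,s)-s["tool_pos"]))
E
```

```text
knob top depth [507.7 194.9 131.2] ray131 [507.6 195.5 131. ]
[[569.8 308.3  99. ]
 [651.3 328.4  99. ]
 [599.9 188.1  99. ]
 [681.4 208.2  99. ]] [625.6 258.3  99. ]
0.2411583667081594
0.24166843823995443
0.2453704704111937 123.94207214395011
0.24542802234377167 123.89932884516199
knob in tool [37.15805831 -2.18325517 74.13116141]
```

Call:
send_rows --pt "0 0 0 0 -0.002 0.05 0.0" --pt "0 0 0 0 -0.002 0.098 0.0" --pt "0 0 0 0.015 -0.002 0.098 0.0" --pt "0 0 0 0.03 -0.002 0.098 0.0" --pt "0 0 0 0.042 -0.002 0.098 0.0" --grip_force 20

```text
time: 3.72
tool_pos: [507.6, 199.8, 109.7]
ee_rot: [[-0.237, 0.971, 0.003], [0.971, 0.237, -0.0], [-0.001, 0.003, -1.0]]
force: [-1.2, -2.6, 0.1]
opening: 0.3
gripper_force: 1.3
```

Call:
send_rows --pt "0 0 0 0.003 0 0 0.0" --pt "0 0 0 0.005 0 0 0.0"

```text
time: 3.98
tool_pos: [506.6, 204.4, 108.9]
ee_rot: [[-0.237, 0.971, 0.003], [0.971, 0.237, 0.0], [-0.0, 0.003, -1.0]]
force: [0.9, -2.6, 1.0]
opening: 0.4
gripper_force: 1.0
```

Call:
send_rows --pt "0 0 0 0.002 0 0 0.0" --pt "0 0 0 0.003 0 0 0.0"

```text
time: 4.22
tool_pos: [505.3, 206.9, 107.8]
ee_rot: [[-0.236, 0.972, 0.001], [0.972, 0.236, 0.0], [-0.0, 0.001, -1.0]]
force: [0.4, -2.2, 1.6]
opening: 0.7
gripper_force: 1.0
```

Call:
send_rows --pt "0 0 0 0.001 0 0 0.0" --pt "0 0 0 0.002 0 0 0.0"

```text
time: 4.47
tool_pos: [504.5, 208.6, 107.4]
ee_rot: [[-0.237, 0.972, 0.0], [0.972, 0.237, -0.0], [-0.0, 0.0, -1.0]]
force: [1.7, -4.0, 1.1]
opening: 0.9
gripper_force: 2.2
```

Call:
send_rows --pt "0 0 0 0.001 0 0 0.0" --pt "0 0 0 0.002 0 0 0.0"

```text
time: 4.72
tool_pos: [504.5, 208.8, 107.6]
ee_rot: [[-0.237, 0.971, 0.001], [0.971, 0.237, -0.004], [-0.005, -0.0, -1.0]]
force: [2.4, -10.4, 1.9]
opening: 0.4
gripper_force: 5.6
```

Call:
send_rows --pt "0 0 0 0.001 0 0 0.0" --pt "0 0 0 0.002 0 0 0.0"

```text
time: 4.97
tool_pos: [504.5, 209.1, 107.6]
ee_rot: [[-0.238, 0.971, 0.001], [0.971, 0.238, -0.008], [-0.008, -0.001, -1.0]]
force: [2.6, -18.0, 3.8]
opening: 0.8
gripper_force: 8.8
```

Call:
send_rows --pt "0 0 0 0.001 0 0 0.0" --pt "0 0 0 0.001 0 0 0.0"

```text
time: 5.22
tool_pos: [504.5, 209.1, 107.7]
ee_rot: [[-0.238, 0.971, 0.002], [0.971, 0.238, -0.01], [-0.01, -0.001, -1.0]]
force: [3.9, -18.7, 2.5]
opening: 0.4
gripper_force: 9.5
```

The push force climbs with no further motion, so this is the hard stop after about 31 mm of travel. I back off, rise and verify.

Call:
send_rows --pt "0 0 0 -0.025 0 0 0.0" --pt "0 0 0 -0.048 0 -0.01 0.0" --pt "0 0 0 -0.048 0 -0.06 0.05" --pt "0 0 0 -0.048 0 -0.098 0.05" --pt "0 0 0 -0.048 0 -0.098 0.05"

```text
time: 5.85
tool_pos: [516.3, 167.7, 208.8]
ee_rot: [[-0.237, 0.972, 0.006], [0.972, 0.237, 0.002], [0.0, 0.006, -1.0]]
force: [-0.6, -0.1, -0.2]
opening: 27.1
gripper_force: 0.0
```

```bash
python3 - <<'E'
from h import *
s=sensors.state(); f=grab_frame("wrist"); C=cloud(f,s); save(f,"w2.png")
cv2.imwrite("pics/w2c.png",cv2.resize(f["color"][0:240,250:420],None,fx=2.4,fy=2.4)[:,:,::-1])
H,S,V=cv2.split(cv2.cvtColor(f["color"],cv2.COLOR_RGB2HSV))
kn=(H>6)&(H<20)&(S>120)&(C[...,2]>127); print(kn.sum(),C[kn].mean(0))
go([531,-253,150],1.886)
E
```

```text
452 [500.09332702 227.14704768 131.10430072]
t 5.9 at [514.9 167.5 206.3] F [ 0.7  0.8 -0.4] op 30.8
rot [ 0.002 -0.001 -0.076] shift [-412.4  -84.    55.8]
```

View pics/w2c.png

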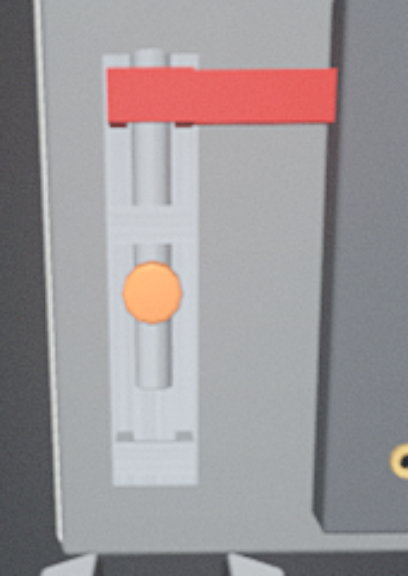

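The crop shows the bolt rod through the red keeper and protruding beyond it (150,55), with the knob at (152,292), so it is home. Next, the plate.

Call:
send_rows --pt "0 0 -0.015 -0.052 -0.0105 0 0.05" --pt "0 0 -0.03 -0.104 -0.021 0 0.05" --pt "0 0 -0.045 -0.156 -0.0315 0 0.05" --pt "0 0 -0.06 -0.208 -0.042 0 0.05" --pt "0 0 -0.076 -0.26 -0.0525 0 0.05"

```text
time: 6.52
tool_pos: [523.8, -98.8, 203.0]
ee_rot: [[-0.31, 0.951, -0.003], [0.951, 0.31, 0.002], [0.003, -0.003, -1.0]]
force: [1.3, 0.2, 0.6]
opening: 50.0
gripper_force: 0.0
```

Call:
send_rows --pt "0 0 0 -0.05 -0.006 0 0.05" --pt "0 0 0 -0.1 -0.012 0 0.05" --pt "0 0 0 -0.15 -0.018 0 0.05" --pt "0 0 0 -0.15 -0.018 0 0.05"

```text
time: 7.02
tool_pos: [553.5, -248.0, 202.6]
ee_rot: [[-0.306, 0.952, -0.003], [0.952, 0.306, 0.003], [0.004, -0.002, -1.0]]
force: [-0.5, 1.1, 0.1]
opening: 50.3
gripper_force: 0.0
```

```bash
python3 - <<'E'
from h import *
go([531,-253,150],1.886)
s=sensors.state(); f=grab_frame("wrist"); C=cloud(f,s); save(f,"w3.png")
H,S,V=cv2.split(cv2.cvtColor(f["color"],cv2.COLOR_RGB2HSV)); Z=C[...,2]
b=(H>100)&(H<125)&(S>120)&(Z>42)&(Z<52); print(b.sum(),np.median(Z[b]),cv2.minAreaRect(C[b][:,:2].astype(np.float32)))
for r in nets.landmark_of(f,"plate_hole_a"):
    print(round(r["conf"],2),np.array(r["location"])*[640,400],ray(f,np.array(r["location"])*[640,400],5,s).round(1))
E
```

```text
t 7.025 at [ 553.5 -248.   202.6] F [-0.5  1.1  0.1] op 50.3
rot [-0.002 -0.004 -0.004] shift [  2.  -22.9  52.6]
1373 47.1343462676997 ((408.99224853515625, -229.16644287109375), (75.36817169189453, 292.96978759765625), 79.4556884765625)
0.95 [153.088 167.6  ] [ 385.8 -294.8    5. ]
0.91 [330.176 109.8  ] [ 546.1 -180.7    5. ]
0.81 [250.176 379.88 ] [ 554.3 -525.1    5. ]
0.73 [256.512 225.68 ] [ 507.7 -324.2    5. ]
0.61 [ 68.608 272.2  ] [ 316.6 -445.4    5. ]
```

View pics/w3.png

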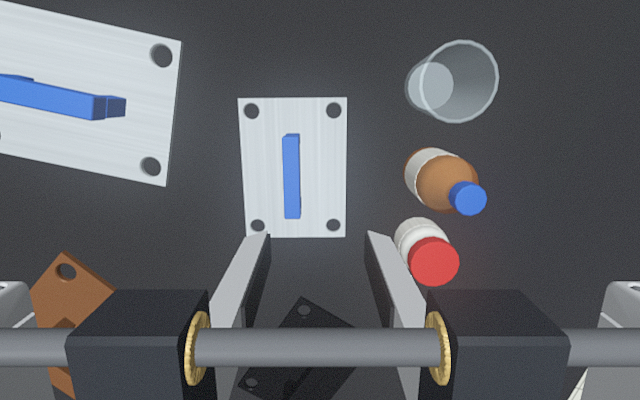

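The wrist view shows the small plate with its handle at (291,177) and holes at (251,110), (334,110), (258,226) and (333,225). The bystanders are to its right, at (450,82), (450,185) and (430,255).

```bash
python3 - <<'E'
from h import *
s=sensors.state(); f=grab_frame("wrist"); C=cloud(f,s); R=np.array(s["ee_rot"])
H,S,V=cv2.split(cv2.cvtColor(f["color"],cv2.COLOR_RGB2HSV)); Z=C[...,2]
b=(H>100)&(H<125)&(S>120)&(Z>42)&(Z<52)&(C[...,0]>470)&(C[...,0]<600); r=cv2.minAreaRect(C[b][:,:2].astype(np.float32));print(b.sum(),np.median(Z[b]),r)
dark=((V<110)&(S<120)).astype(np.uint8); dark[:,:240]=0;dark[:,348:]=0;dark[:98]=0;dark[237:]=0
k,l,st,ce=cv2.connectedComponentsWithStats(dark); q=[]
for i in range(1,k):
    if 80<st[i,4]<500: q.append(ray(f,ce[i],5,s)); print(st[i,4],ce[i].round(1),q[-1].round(1))
q=np.array(q);print(q.mean(0)); 
go([*q.mean(0)[:2],22],1.886)
go([*r[0],22],1.886)
E
```

```text
1302 47.151660579560314 ((529.1015625, -251.70538330078125), (15.625860214233398, 79.30338287353516), 18.500106811523438)
162 [250.6 113.4] [ 469.8 -206.4    5. ]
166 [332.5 113. ] [ 549.3 -180.2    5. ]
196 [241.2 210.2] [ 487.2 -309.7    5. ]
108 [256.4 226.9] [ 508.2 -323.2    5. ]
115 [331.9 226.9] [ 588.  -297.3    5. ]
[ 520.49344559 -263.36021355    5.        ]
t 7.175 at [ 553.8 -244.8  203.7] F [-0.6 -0.2 -0.4] op 50.1
rot [-0.002 -0.003  0.   ] shift [ -7.9 -37.1 181.7]
t 7.175 at [ 553.8 -244.8  203.7] F [-0.6 -0.2 -0.4] op 50.1
rot [-0.002 -0.003  0.   ] shift [  0.5 -25.3 181.7]
```

Call:
send_rows --pt "0 -0.002 0 0 -0.025 0.04 0.05" --pt "0 -0.002 0 0 -0.025 0.085 0.05" --pt "0 -0.002 0 0 -0.025 0.125 0.05" --pt "0 -0.002 0 0 -0.025 0.145 0.05" --pt "0 -0.002 0 0 -0.025 0.145 0.05"

```text
time: 7.8
tool_pos: [530.0, -252.5, 59.3]
ee_rot: [[-0.311, 0.95, -0.002], [0.95, 0.311, -0.0], [0.0, -0.002, -1.0]]
force: [0.8, -0.2, 0.2]
opening: 49.9
gripper_force: 0.0
```

```bash
python3 - <<'E'
from h import *
for i in range(3): grab_frame("wrist"); go([529,-252,22],1.889)
E
```

```text
t 7.85 at [ 531.1 -253.5   61. ] F [-0.2  0.   0.1] op 50.1
rot [ 0.     0.002 -0.002] shift [ 2.2 -1.5 39. ]
t 7.9 at [ 531.8 -254.1   62. ] F [-0.3 -0.2  0.5] op 49.6
rot [ 0.001  0.004 -0.003] shift [ 3.1 -2.  40. ]
t 7.95 at [ 532.  -254.5   62.4] F [-0.5  0.1  0.7] op 50.4
rot [ 0.002  0.005 -0.003] shift [ 3.5 -2.2 40.4]
```

Call:
send_rows --pt "0 0.002 0 0.002 -0.001 0.02 0.05" --pt "0 0.002 0 0.002 -0.001 0.032 0.05" --pt "0 0.002 0 0.002 -0.001 0.038 0.05" --pt "0 0.002 0 0.002 -0.001 0.038 0.05" --pt "0 0.002 0 0.002 -0.001 0.038 0.05"

```text
time: 8.57
tool_pos: [529.5, -252.7, 22.8]
ee_rot: [[-0.31, 0.951, 0.001], [0.951, 0.31, -0.0], [-0.001, 0.0, -1.0]]
force: [-1.0, 0.7, -1.0]
opening: 49.8
gripper_force: 0.0
```

Call:
send_rows --pt "0 0 0 0 0 0 0.05"

```text
time: 8.7
tool_pos: [529.5, -252.7, 23.0]
ee_rot: [[-0.31, 0.951, 0.001], [0.951, 0.31, -0.001], [-0.001, 0.001, -1.0]]
force: [0.5, 0.0, -0.5]
opening: 49.8
gripper_force: 0.0
```

```bash
python3 - <<'E'
from h import *
go([529,-252,22],1.889)
E
```

```text
t 8.7 at [ 529.5 -252.7   23. ] F [ 0.5  0.  -0.5] op 49.8
rot [ 0.001  0.001 -0.003] shift [ 0.8 -0.3  1. ]
```

Well placed. I close the grip and then lift.

Call:
send_rows --pt "0 0 0 0 0 0 0.005" --pt "0 0 0 0 0 0 0.005" --pt "0 0 0 0 0 0 0.005" --pt "0 0 0 0 0 0 0.005" --pt "0 0 0 0 0 0 0.005" --grip_force 40

```text
time: 9.32
tool_pos: [529.0, -252.5, 22.5]
ee_rot: [[-0.31, 0.951, -0.0], [0.951, 0.31, 0.0], [0.0, -0.0, -1.0]]
force: [0.4, -0.8, -0.2]
opening: 15.4
gripper_force: 40.0
```

Call:
send_rows --pt "0 0 0 0 0 -0.01 0.005" --pt "0 0 0 0 0 -0.04 0.005" --pt "0 0 0 0 0 -0.085 0.005" --pt "0 0 0 0 0 -0.135 0.005" --pt "0 0 0 0 0 -0.175 0.005"

```text
time: 9.95
tool_pos: [529.3, -252.4, 199.9]
ee_rot: [[-0.31, 0.951, 0.001], [0.951, 0.31, -0.001], [-0.001, 0.001, -1.0]]
force: [0.1, 0.2, -2.5]
opening: 15.6
gripper_force: 40.0
```

```bash
python3 - <<'E'
from h import *
print(sensors.state()["gripper_force"])
go([626,259,200],1.815)
E
```

```text
39.99864935874939
t 9.95 at [ 529.3 -252.4  199.9] F [ 0.1  0.2 -2.5] op 15.6
rot [0.001 0.001 0.071] shift [ 4.563e+02  2.504e+02 -4.000e-01]
```

Call:
send_rows --pt "0 0 0.006 0.025 0.0135 0 0.005" --pt "0 0 0.012 0.063 0.0345 0 0.005" --pt "0 0 0.018 0.101 0.0555 0 0.005" --pt "0 0 0.024 0.139 0.0765 0 0.005" --pt "0 0 0.03 0.177 0.0975 0 0.005"

```text
time: 10.58
tool_pos: [566.9, -52.4, 197.6]
ee_rot: [[-0.281, 0.96, -0.0], [0.96, 0.281, 0.0], [0.0, 0.0, -1.0]]
force: [0.2, 0.2, -3.0]
opening: 15.2
gripper_force: 40.0
```

Call:
send_rows --pt "0 0 0.006 0.0386 0.0196 0 0.005" --pt "0 0 0.012 0.0772 0.0392 0 0.005" --pt "0 0 0.018 0.1158 0.0588 0 0.005" --pt "0 0 0.024 0.1544 0.0784 0 0.005" --pt "0 0 0.03 0.193 0.098 0 0.005"

```text
time: 11.2
tool_pos: [606.6, 160.3, 197.5]
ee_rot: [[-0.252, 0.968, -0.0], [0.968, 0.252, 0.0], [0.0, -0.0, -1.0]]
force: [0.6, -0.1, -2.6]
opening: 15.6
gripper_force: 40.0
```

```bash
python3 - <<'E'
from h import *
go([626,259,200],1.815)
E
```

```text
t 11.2 at [606.6 160.3 197.5] F [ 0.6 -0.1 -2.6] op 15.6
rot [-0.    -0.     0.011] shift [90.6 43.7 -2.5]
```

Call:
send_rows --pt "0 0 0.004 0.03 0.0145 0 0.005" --pt "0 0 0.008 0.06 0.029 0 0.005" --pt "0 0 0.011 0.082 0.0395 0.01 0.005" --pt "0 0 0.011 0.0906 0.0437 0.025 0.005" --pt "0 0 0.011 0.0906 0.0437 0.035 0.005"

```text
time: 11.82
tool_pos: [625.3, 257.2, 160.1]
ee_rot: [[-0.242, 0.97, -0.003], [0.97, 0.242, -0.001], [-0.0, -0.003, -1.0]]
force: [0.2, 0.0, -3.3]
opening: 15.9
gripper_force: 40.0
```

Call:
send_rows --pt "0 0 0 0 0 0 0.005" --pt "0 0 0 0 0 0 0.005" --pt "0 0 0 0 0 0 0.005"

```text
time: 12.2
tool_pos: [626.8, 257.1, 163.3]
ee_rot: [[-0.241, 0.971, 0.001], [0.971, 0.241, 0.0], [-0.0, 0.001, -1.0]]
force: [1.2, -0.5, -1.9]
opening: 15.6
gripper_force: 40.0
```

```bash
python3 - <<'E'
from h import *
go([626,259,141],1.815)
s=sensors.state(); f=grab_frame("wrist"); g=grab_frame("side"); h=grab_frame("scene")
save(f,"w4.png")
cv2.imwrite("pics/v4.png",np.vstack([cv2.resize(f["color"],(480,300)),cv2.resize(np.hstack([g["color"][190:350,100:310],h["color"][130:290,350:560]]),(480,183))])[:,:,::-1])
E
```

```text
t 12.2 at [626.8 257.1 163.3] F [ 1.2 -0.5 -1.9] op 15.6
rot [ 0.001  0.    -0.001] shift [ 2.1 -0.3 22.3]
```

View pics/v4.png

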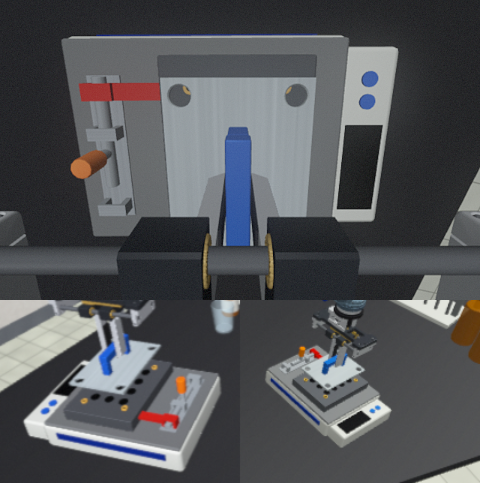

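The wrist image shows the held plate with its far holes at (239,127) and (395,127) in full-size pixels. Boss edges show through them, and the bolt is still home in the side view. I lower to 20 mm clearance and then measure the offset.

Call:
send_rows --pt "0 0 0 0.001 0 0.008 0.005" --pt "0 0 0 0.001 0 0.016 0.005" --pt "0 0 0 0.001 0 0.021 0.005" --pt "0 0 0 0.001 0 0.021 0.005" --pt "0 0 0 0.001 0 0.021 0.005"

```text
time: 12.98
tool_pos: [626.2, 258.5, 141.6]
ee_rot: [[-0.242, 0.97, 0.0], [0.97, 0.242, 0.0], [-0.0, 0.0, -1.0]]
force: [-0.1, -0.2, -2.7]
opening: 15.7
gripper_force: 40.0
```

Call:
send_rows --pt "0 0 0 0 0 0 0.005" --pt "0 0 0 0 0 0 0.005" --pt "0 0 0 0 0 0 0.005" --pt "0 0 0 0 0 0 0.005"

```text
time: 13.48
tool_pos: [626.0, 258.5, 141.5]
ee_rot: [[-0.242, 0.97, 0.0], [0.97, 0.242, 0.0], [0.0, 0.0, -1.0]]
force: [-0.6, 0.2, -3.1]
opening: 15.6
gripper_force: 40.0
```

```bash
cat > m.py <<'E'
from h import *
go([626,259,141],1.815)
s=sensors.state(); f=grab_frame("wrist"); C=cloud(f,s); save(f,"w5.png")
Z=C[...,2]; zt=np.median(Z[130:170,260:290]); print("plate top z",zt)
# plane tilt
m=(abs(Z-zt)<6); m[:60]=0; m[260:]=0; m[:,:210]=0; m[:,425:]=0; m[:,290:350]=0
P=C[m]; A=np.c_[P[:,:2]-P[:,:2].mean(0),np.ones(len(P))]; co=np.linalg.lstsq(A,P[:,2],rcond=None)[0]; print("tilt",co[:2].round(4),"mid",A.shape)
# holes: non-plate blobs inside
hull=cv2.morphologyEx(m.astype(np.uint8),cv2.MORPH_CLOSE,np.ones((45,45)))
ho=((hull>0)&~m).astype(np.uint8); ho=cv2.morphologyEx(ho,cv2.MORPH_OPEN,np.ones((7,7)))
k,l,st,ce=cv2.connectedComponentsWithStats(ho)
for i in range(1,k):
    if st[i,4]>200:
        cs,_=cv2.findContours((l==i).astype(np.uint8),0,1); e=cv2.fitEllipse(cs[0]); print("hole",st[i],np.round(e[0],1),np.round(e[1],1),ray(f,e[0],zt,s).round(1))
H,S,V=cv2.split(cv2.cvtColor(f["color"],cv2.COLOR_RGB2HSV))
br=(H>10)&(H<30)&(S>90)&(Z<104)&(Z>90)
k,l,st,ce=cv2.connectedComponentsWithStats(br.astype(np.uint8))
for i in range(1,k):
    if st[i,4]>20: print("brass",st[i],ray(f,ce[i],99,s).round(1))
cv2.imwrite("pics/c5.png",cv2.resize(f["color"][80:260,200:440],None,fx=3,fy=3)[:,:,::-1])
E
python3 m.py
```

```text
t 13.475 at [626.  258.5 141.5] F [-0.6  0.2 -3.1] op 15.6
rot [ 0. -0. -0.] shift [0.5 0.1 0.5]
plate top z 124.26295081736113
tilt [ 0.0006 -0.0015] mid (19513, 3)
hole [228 113  26  29 619] [240.5 127.1] [25.6 28.9] [571.8 309.4 124.3]
hole [381 113  27  29 628] [394.2 127. ] [25.9 29. ] [651.8 329.3 124.3]
brass [238 114  16  17 134] [568.9 308.8  99. ]
brass [381 114  15  17 121] [653.9 330.1  99. ]
```

View pics/c5.png

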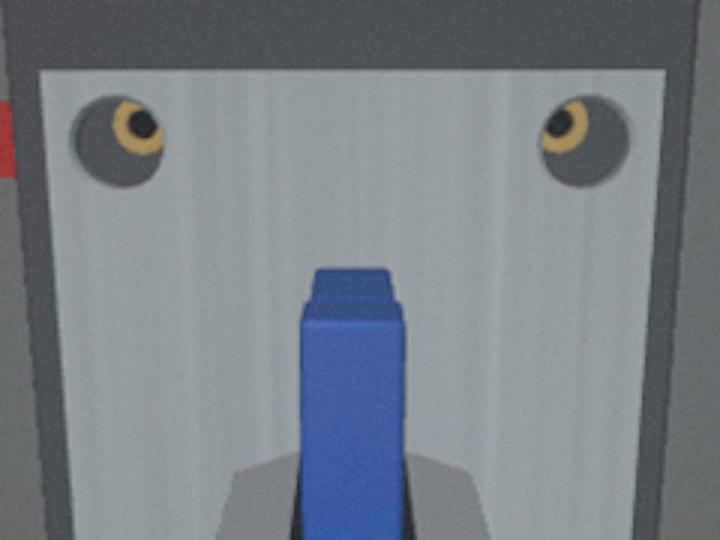

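```bash
python3 - <<'E'
from h import *
s=sensors.state(); f=grab_frame("wrist"); R=np.array(s["ee_rot"])
b=np.array([ray(f,p,99,s) for p in((247.7,121.2),(386.2,120.9))]); h=np.array([ray(f,p,124.3,s) for p in((240.5,127.1),(394.2,127))])
print(b.round(1),h.round(1)); d=b.mean(0)-h.mean(0); print("world",d,"tool",R.T@d)
for v in(b,h): e=v[1]-v[0]; print(np.arctan2(e[1],e[0]),np.hypot(*e[:2]))
E
```

```text
[[570.6 310.6  99. ]
 [651.7 331.   99. ]] [[571.7 309.3 124.3]
 [651.8 329.3 124.3]]
world [ -0.61594304   1.49733745 -25.3       ] tool [ 1.60183231 -0.23666764 25.29999065]
0.24551170678806578 83.58344191416245
0.2440336738214104 82.5439265483488
```

Call:
send_rows --pt "0 0 0 0.0007 0 0 0.005" --pt "0 0 0 0.0014 0 0 0.005" --pt "0 0 0 0.0014 0 0 0.005" --pt "0 0 0 0.0014 0 0 0.005" --pt "0 0 0 0.0014 0 0 0.005"

```text
time: 14.2
tool_pos: [625.7, 259.8, 141.5]
ee_rot: [[-0.242, 0.97, -0.0], [0.97, 0.242, 0.0], [0.0, -0.0, -1.0]]
force: [0.4, -0.1, -3.2]
opening: 15.2
gripper_force: 40.0
```

Call:
send_rows --pt "0 0 0 0 0 0 0.005" --pt "0 0 0 0 0 0 0.005" --pt "0 0 0 0 0 0 0.005" --pt "0 0 0 0 0 0 0.005"

```text
time: 14.7
tool_pos: [625.7, 259.8, 141.5]
ee_rot: [[-0.242, 0.97, -0.0], [0.97, 0.242, 0.0], [0.0, -0.0, -1.0]]
force: [0.4, 0.3, -2.5]
opening: 15.8
gripper_force: 40.0
```

```bash
python3 m.py; python3 - <<'E'
from h import *
# independent check: plate outline in scene/side views vs boss centres seen earlier by same cameras (627,260.3), yaw .244
for n in("scene","side"):
    f=grab_frame(n); C=cloud(f); H,S,V=cv2.split(cv2.cvtColor(f["color"],cv2.COLOR_RGB2HSV)); Z=C[...,2]
    b=(H>100)&(H<125)&(S>150)&(Z>140)&(Z<172)&(abs(C[...,0]-626)<80)&(abs(C[...,1]-260)<80)
    m=(S<60)&(abs(Z-124)<8)&(abs(C[...,0]-626)<100)&(abs(C[...,1]-260)<110)
    k,l,st,ce=cv2.connectedComponentsWithStats(m.astype(np.uint8)); i=1+st[1:,4].argmax()
    P=C[l==i]; print(n,cv2.minAreaRect(P[:,:2].astype(np.float32)),np.median(P[:,2]))
    kn=(H>6)&(H<18)&(S>180)&(V>150)&(Z>95)&(Z<140)&(abs(C[...,0]-500)<40); print("knob",np.median(C[kn],0).round(1))
E
```

```text
t 14.7 at [625.7 259.8 141.5] F [ 0.4  0.3 -2.5] op 15.8
rot [-0. -0. -0.] shift [-0.9  0.1  0.5]
plate top z 124.19107783730843
tilt [ 0.0005 -0.0016] mid (19534, 3)
hole [228 113  26  29 619] [240.5 127.1] [25.6 28.9] [571.4 310.7 124.2]
hole [381 113  27  29 627] [394.2 127. ] [25.9 28.9] [651.5 330.6 124.2]
brass [238 115  16  19 153] [569.  309.4  99. ]
brass [381 115  15  18 133] [653.6 330.6  99. ]
scene ((629.28271484375, 258.5389709472656), (114.46031188964844, 155.28089904785156), 15.289183616638184) 123.52676842886513
knob [509.5 223.  120.3]
side ((627.2694702148438, 258.920166015625), (113.11180114746094, 154.5251007080078), 14.73828411102295) 124.16201802363923
knob [496.7 230.2 122.2]
```

```bash
python3 -c "
from plant import manip
print(manip.sign_off())"
```

```text
the job is handed in; nothing more can be done
None
```

The bolt is fully home in the red keeper. The small aluminium plate is held level about 20 mm above the bosses, holes centred within about 1.5 mm by camera measurement, and the job is handed in at about 15 s.

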